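# Scan the specimen board and hold it out for the courier

### The arm

A 7-joint arm with a two-finger parallel gripper is mounted at the origin on a cart in front of the work surface, level with it; the furniture and walls round the work are solid. World frame = base frame: x ahead of the robot, y to its left, z up, the work surface at z = 0. Lengths are in m, angles in rad, forces in N, time in s.
With the tool pointing down it reaches from about 0.425 to 0.95 m from the base axis. Payload 16.7 kg.
Tool frame: the origin (TCP) lies midway between the tips of the shut fingers; the grasp point (between the pads) lies 19 mm behind it (arm.grasp_offset is the distance from the TCP to the grasp point, in m); z points along the fingers, y is the line along which they close (so a half turn about z gives the same grasp; the last joint's range is limited). The gripper opens to 94 mm and grips with 3 to 60 N. Pads are 16 mm wide; open, the fingers measure 119 mm over their backs; the gripper's body (75 mm by 177 mm) begins 78 mm behind the grasp point.
Start: joints at [-0.149, 0.426, 0.074, 1.606, -0.034, 1.111, -0.067], TCP at [0.675, -0, 0.205] pointing down, gripper open.
Joint ranges: [-2.85, 2.85], [-0.5, 2.14], [-1.23, 1.37], [0.21, 2.46], [-1.02, 4.16], [0.16, 2.05], [-2.73, 2.73]. Speed limits (rad/s): [1.89, 1.89, 2.39, 2.39, 3.01, 3.01, 3.01].

### API

Orientations are given as a unit quaternion [w, x, y, z].
In Python, from bench import arm, eyes, workorder gives the robot as it stands.
- The arm moves only by the tool jog_arm, never from a script. Its argument "targets" is a list that holds one entry, the list of rows, each a list of 6 numbers: the shift along the tool's x, y, z normalised to -1 to 1, where 1 is 4 cm, then the turn, a rotation vector about the tool's x, y, z normalised to -1 to 1, where 1 is 0.1 rad. In form: [[[dx, dy, dz, rx, ry, rz], ...]]. A call has 1 to 20 rows; each row shifts and turns the commanded pose from where the row before left it, along the tool's axes as they then stand; what a row does not reach is not made up. A row lasts 1/12 s, in which the tool goes at most 41.7 mm and 7.16 degrees, less where a joint would pass 70% of its speed; a pose out of reach is approached as far as the arm can. A call with a number of a shift or a turn outside -1 to 1 is refused whole. A call with a gripper value outside its range is refused whole. "jaw" is the opening, from 0 (shut) to 1 (fully open), set as the call begins (left out, the last holds). The fingers move at their own pace and stop on an object; "force" is the grip in N (left out, the last holds). Time passes only in rows, so rows that do not move let the fingers close. It gives the time, the measured TCP pose, the force, the opening and the grip force at its end, in the units of the state.
- arm.sense(): the state, without advancing time (a new reading comes with each control period).
- eyes.read_camera(name): name is "scene" or "side" or "wrist"; returns a dict with "pixels" (400x640x3 uint8, red, green, blue), "K" (3x3 intrinsics, pixels), "extrinsics" (4x4, takes a point from camera to world coordinates). Camera axes: x right, y up, looking along -z (the intrinsics and any distortion apply to the point x, -y, -z); pixel columns grow to the right and rows downward; lengths in m; the calibration is good to about 2 mm. A picture is of the moment at which its call begins. There is no depth.
- workorder.hand_in(): hands the job in; it is judged then, once.
The state is a dict: "time": time; "joint_positions": joint angles; "qd": joint speeds; "tau": joint torques, N m; "tcp_pos": TCP position; "orientation": TCP orientation; "wrist_force": force on the tool from outside, world axes, zero at the start; "wrist_torque": the same for the moment, N m; "opening": finger opening in m; "finger_force": force on a finger pad.
Only numpy, scipy, OpenCV 4.12 (cv2) and the standard library are available. Lean on these libraries where they do the work, as an engineer would, in place of code of your own. Each camera call takes 0.05 s, during which the arm holds its last target. There are 200 camera calls.

### The job

The specimen board with its rack of sample tubes is ready for collection from the riser. Keeping it flat on the riser, slide it by its rear bar handle until the barcode label is centred right under the nose of the barcode scanner, pause there for a full second so that it reads, then slide the board on outward over the riser's metal-trimmed edge until its blue cross line lies right over that edge and square to it, so that the courier can get a hand underneath. The board is then front-heavy: finish while still holding it level and still so that it does not tip, with rack and tubes upright in their places, and leave the scanner and the things round about alone.

Things in the scene. Friction and masses are not known exactly. Their poses are not given: they have to be found in the camera images.
- riser: light wood-grain counter riser on dark steel legs, 230 (own x) x 380 (own y) x 75 mm high, fixed to the worktop; origin at the centre of its underside; its flat top is 75 mm above the worktop. Its outlet edge, trimmed with aluminium, is the short end at its own y = -190 mm; outward is its own -y
- riser_edge (a point): middle of the riser's aluminium-trimmed outlet edge, on the top surface (75 mm above the worktop); axes parallel to the riser's own, outward is -y
- board: white specimen carrier board, 170 (own x) x 380 (own y) x 10 mm, 0.45 kg, loose on the riser; origin at the centre of its underside. Tube rack at the outer end in a blue 7 mm high frame (centre y = -146 mm), handle at the rear, y = +165 mm. Loaded, it balances about y = -50 mm (-35 to -65), so with the line over the edge it tips outward unless its rear is held down (1.5 to 3 N at the handle)
- board_handle (a point): middle of the bar handle at the rear of the board: black 14 mm round sleeve, 76 mm long, along the board's own x on two steel posts; its axis is 42 mm above the board's top, at own y = +165 mm; free space below and on both sides. It is gripped from above with the fingers closing along the board's own y
- board_barcode (a point): centre of the barcode label (60 x 32 mm, white with black bars) on the board's top, at own x = 0, y = -55 mm
- board_line (a point): middle of the blue line, 3 mm wide, that runs across the board's top at own y = -5 mm (top surface, 10 mm above its underside)
- scanner: fixed barcode scanner: grey and black head, 56 x 44 mm, on a gooseneck that comes over from a round black base (96 mm) behind the riser at own x = +175 mm; origin on the worktop straight below the nose. Its top is 295 mm above the worktop
- scanner_tip (a point): scanner's nose, pointing straight down, 235 mm above the worktop and over the riser just behind its outlet edge; everything on the board passes below it
- rack: clear light-blue tube rack, 144 x 46 x 69 mm, standing loose in the blue frame of the board with its long side (own y) across the board; origin at the centre of its underside
- tube_red: sample tube with red cap, 18 x 98 mm, upright in the rack; origin at its bottom
- tube_green: sample tube with green cap, 18 x 98 mm, upright in the rack; origin at its bottom
- tube_purple: sample tube with purple cap, 18 x 98 mm, upright in the rack; origin at its bottom
- swab_box: white and green carton, 63 x 105 x 59 mm, a bystander at the back on the right; origin under its centre
- sticky_notes: yellow block of notes, 75 x 75 x 16 mm, a bystander in front on the right; origin under its centre
- sanitizer: pump bottle, 86 x 63 x 198 mm, a bystander far on the right; origin under its centre
There are look-alikes about, which are no part of the job. Leave any purple look-alike of the rack alone.

How it is judged:
By the outcome, as a careful person would: the job done as asked, in the order asked, and still so for the second after the job is handed in, while the arm keeps its last pose, push and grip.
It also fails if it takes over 45 s, if anything falls off the work surface, if the arm or the gripper's body presses on something with over 40 N, if the wrist force passes 120 N, or if a joint passes its speed limit or range.

## Working session

There is one attempt and no reset: what is moved stays moved. The work goes in short steps, Python scripts to look and compute and a tool call to move; the robot and the scene stay as the last step left them, time stands still between calls to the robot, and variables do not carry over. Pictures are saved under pics/ and viewed, at most 10 in all, crops included, and the job is handed in when it is done.

Besides the shell and the picture viewer there is one more tool, called after "Call:" as name(argument=value, ...) on one line, values as JSON. jog_arm: Moves the arm, as the interface text tells. Scaled input: -1 to 1 covers 4 cm each way for a shift and 0.1 rad each way for a turn. Its arguments: {"type":"object","properties":{"targets":{"type":"array","items":{"type":"array","items":{"type":"array","items":{"type":"number"}}}},"jaw":{"type":"number"},"force":{"type":"number"}},"required":["targets"]}

```bash
mkdir -p pics; cat > h.py <<'E'
import numpy as np, cv2
from bench import arm, eyes, workorder
def cam(n):
    d=eyes.read_camera(n); return np.array(d["pixels"]),np.array(d["K"]),np.array(d["extrinsics"]),d
def ray(K,E,uv):
    x=np.linalg.inv(K)@[uv[0],uv[1],1]; return E[:3,3],E[:3,:3]@np.array([x[0],-x[1],-x[2]])
def onz(K,E,uv,z):
    o,d=ray(K,E,uv); return o+d*(z-o[2])/d[2]
def proj(K,E,p):
    c=np.linalg.inv(E)@[*p,1]; q=K@[c[0],-c[1],-c[2]]; return q[:2]/q[2]
def tri(a,b):
    A=[];B=[]
    for o,d in(a,b):
        d=d/np.linalg.norm(d);P=np.eye(3)-np.outer(d,d);A.append(P);B.append(P@o)
    return np.linalg.solve(sum(A),sum(B))
E
python3 - <<'E'
from h import *
np.set_printoptions(precision=4,suppress=True)
ims=[]
for n in("scene","side","wrist"):
    p,K,E,d=cam(n); cv2.imwrite(f"pics/{n}0.png",p[:,:,::-1]); np.savez(n+"0.npz",p=p,K=K,E=E); print(n,K.ravel(),E[:3].tolist(),[k for k in d])
s=arm.sense(); print(s)
E
```

```text
scene [415.1437   0.     317.2159   0.     415.1437 201.45     0.       0.
   1.    ] [[0.5526985640606947, 0.5878479615447273, -0.5907275779857876, -0.18972030205041815], [-0.8333542377331983, 0.39555462780842887, -0.386079332354706, -0.5388541232867554], [0.00670907872707958, 0.705670823066282, 0.7085080646934018, 1.0134327691959313]] ['pixels', 'K', 'extrinsics']
side [510.4663   0.     317.1693   0.     510.4663 203.5492   0.       0.
   1.    ] [[0.8217723556691188, 0.3435372614889646, -0.45461230232659744, -0.14590702125842833], [-0.5696144971539535, 0.5164765783594363, -0.6393678664416734, -1.005471651431995], [0.015149920464332023, 0.7843685957346785, 0.6201099789030431, 1.0798113369407274]] ['pixels', 'K', 'extrinsics']
wrist [313.0878   0.     316.2845   0.     313.0878 197.8545   0.       0.
   1.    ] [[0.9999995360259415, 0.00030819874791315185, 0.0009126672070679719, 0.6734641545877562], [-0.0005564786770322198, 0.9581819870337281, 0.2861589943642801, 0.08262368040218156], [-0.0007863074342017432, -0.2861593694737704, 0.9581817139681756, 0.3826608756216193]] ['pixels', 'K', 'extrinsics']
{'time': 0.15, 'joint_positions': array([-0.1495,  0.4266,  0.0738,  1.6064, -0.0341,  1.1108, -0.0671]), 'qd': array([-0.0005, -0.0022, -0.0003, -0.0021, -0.0017, -0.0001,  0.0002]), 'tau': array([  0.0037, -93.6296,   3.6692, -45.4431,  -0.0488,   0.0179,
         0.    ]), 'tcp_pos': array([ 0.6747, -0.    ,  0.2049]), 'orientation': array([-0.0003,  0.7071,  0.7071, -0.0004]), 'wrist_force': array([-0.0947,  0.2311,  0.4671]), 'wrist_torque': array([ 0.024 , -0.0194, -0.0566]), 'finger_force': 0.0, 'opening': 0.09375551810137307}
```

View pics/scene0.png

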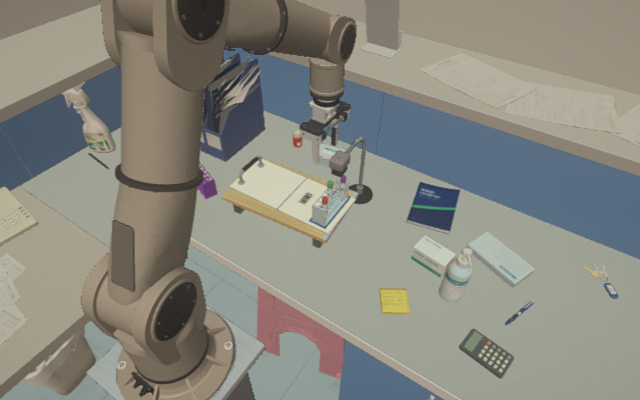

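View pics/side0.png

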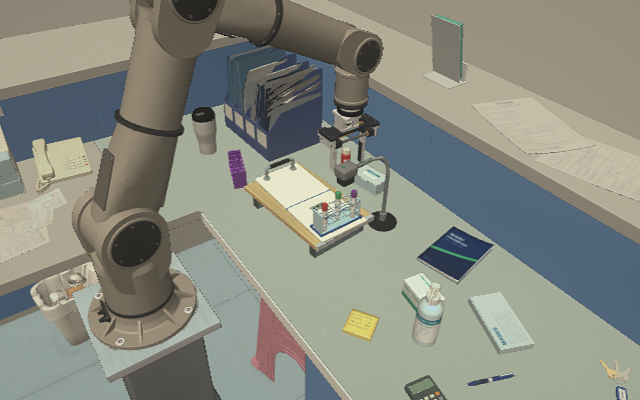

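View pics/wrist0.png

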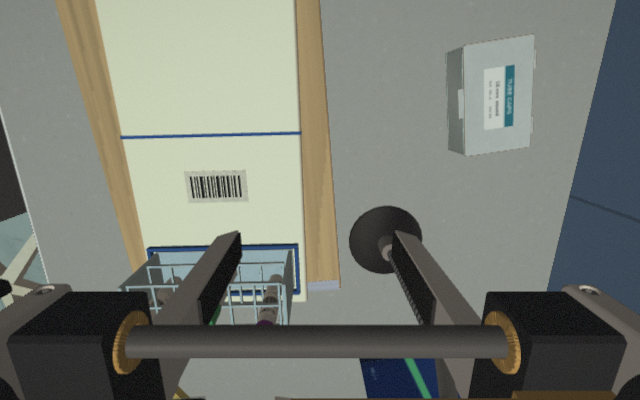

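The scene view shows the board handle at about (250,163), the scanner head at (341,160) and the real rack at (330,205). The purple look-alike rack is at (205,182). In the side view these are at (280,163), (345,173), (337,213) and (237,168). The wrist view shows the blue line from (121,137) to (300,132), the barcode at (216,187) and the riser edge near y=287. The only black bar on two posts is the handle, so that is my choice. I'll check it in a close crop.

```bash
python3 - <<'E'
from h import *
a=np.load("scene0.npz")["p"][130:260,210:390]; b=np.load("side0.npz")["p"][130:260,230:410]
c=np.hstack([cv2.resize(x,(400,289),interpolation=2) for x in(a,b)])
c2=np.hstack([cv2.resize(np.load("wrist0.npz")["p"],(462,289)),cv2.resize(a[20:70,0:60],(338,289),interpolation=2)])
cv2.imwrite("pics/crop1.png",np.vstack([c,c2])[:,:,::-1])
E
```

```text
(no output)
```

View pics/crop1.png

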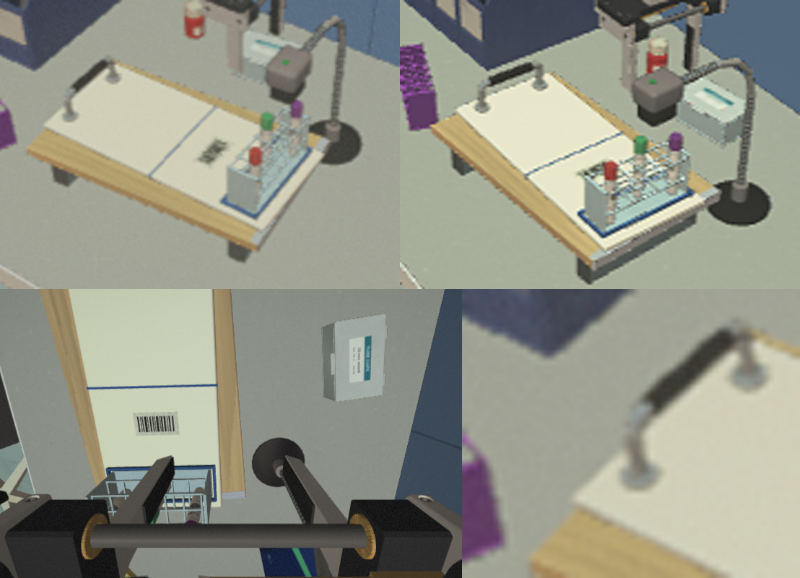

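The crop shows the handle's black bar on two steel posts, with midpoints at scene (251,164) and side (280,163). The scanner's nose bottom is at scene (339,172) and side (346,182). The choice holds. Next I measure.

```bash
python3 - <<'E'
from h import *
np.set_printoptions(precision=4,suppress=True)
D={n:np.load(n+"0.npz") for n in("scene","side","wrist")}
R=lambda n,uv: ray(D[n]["K"],D[n]["E"],uv)
Z=lambda n,uv,z: onz(D[n]["K"],D[n]["E"],uv,z)
P=lambda n,p: proj(D[n]["K"],D[n]["E"],p)
# dark sleeve masks
def sleeve(n,box):
    x0,x1,y0,y1=box; g=D[n]["p"][y0:y1,x0:x1].max(2); m=(g<75).astype(np.uint8)
    k,l,s,c=cv2.connectedComponentsWithStats(m); i=1+s[1:,4].argmax()
    pts=np.argwhere(l==i)[:,::-1].astype(np.float32); v=cv2.fitLine(pts,2,0,.01,.01).ravel()
    t=(pts-c[i])@v[:2]; print(n,"sleeve",s[i],c[i]+[x0,y0],v[:2]); 
    return [c[i]+[x0,y0]+q*v[:2] for q in (t.min(),(t.min()+t.max())/2,t.max())]
A=sleeve("scene",(236,266,152,180));B=sleeve("side",(262,300,153,175))
if A[0][0]>A[2][0]:A=A[::-1]
if B[0][0]>B[2][0]:B=B[::-1]
for a,b in zip(A,B): print("handle",a,b,tri(R("scene",a),R("side",b)))
print("nose",tri(R("scene",(339.2,171.9)),R("side",(345.7,181.8))))
# blue line in wrist
p=D["wrist"]["p"].astype(int); m=((p[:,:,2]-p[:,:,0]>30)&(p[:,:,0]<110)); m[:120]=0; m[150:]=0; m[:,:110]=0; m[:,310:]=0
pts=np.argwhere(m)[:,::-1].astype(np.float32); v=cv2.fitLine(pts,2,0,.01,.01).ravel()
xs=pts[:,0].min(),pts[:,0].max(); L=[(x,v[3]+(x-v[2])*v[1]/v[0]) for x in xs]
w=[Z("wrist",q,.085) for q in L]; print("line",L,w,np.linalg.norm(w[1]-w[0]),"mid",(w[0]+w[1])/2,"ang",np.arctan2(*(w[1]-w[0])[[1,0]]))
print("barcode",Z("wrist",(216,187),.085))
print("riser left edges",[Z("wrist",q,.075) for q in((58,0),(137,264))],"right",[Z("wrist",q,.075) for q in((320,0),(338,280),(339,290))])
lm=(w[0]+w[1])/2; print("line mid in scene/side",P("scene",lm),P("side",lm), P("scene",w[0]),P("scene",w[1]))
E
```

```text
scene sleeve [ 7  5 15 14 51] [250.0588 163.3137] [ 0.7613 -0.6484]
side sleeve [ 8  5 20 11 73] [279.274  162.9315] [ 0.9299 -0.3678]
handle [243.247 169.116] [269.521 166.789] [0.5316 0.2203 0.1325]
handle [249.9757 163.3845] [279.104  162.9987] [0.5702 0.2245 0.1294]
handle [256.7044 157.653 ] [288.687  159.2085] [0.6096 0.2283 0.1269]
nose [ 0.5933 -0.1013  0.2371]
line [(np.float32(120.0), np.float32(137.23405)), (np.float32(300.0), np.float32(132.68324))] [array([0.489 , 0.0532, 0.085 ]), array([0.658 , 0.0573, 0.085 ])] 0.1690403945704702 mid [0.5735 0.0552 0.085 ] ang 0.02433658571888498
barcode [0.5747 0.0049 0.085 ]
riser left edges [array([0.4503, 0.1691, 0.075 ]), array([ 0.4768, -0.0848,  0.075 ])] right [array([0.6765, 0.1689, 0.075 ]), array([ 0.6973, -0.1047,  0.075 ]), array([ 0.6987, -0.1174,  0.075 ])]
line mid in scene/side [292.5608 192.6133] [308.3395 198.9337] [277.0821 208.5457] [306.9092 177.8444]
```

The handle triangulates to (0.570, 0.225, 0.129), against an expected height of 0.127. The line is 169 mm long against 170, and the handle is 170 mm behind it, so these agree. I'll move above the handle and turn, which also clears the view of the scanner.

Call:
jog_arm(targets=[[[0,0,-0.5,0,0,0],[0.47,-0.22,-0.1,0,0,0],[0.47,-0.22,-0.1,0,0,0],[0.47,-0.22,-0.1,0,0,0],[0.47,-0.22,-0.1,0,0,0],[0.47,-0.22,-0.1,0,0,0],[0.47,-0.22,-0.1,0,0,0],[0.47,-0.22,-0.1,0,0,0],[0.47,-0.22,-0.1,0,0,0],[0.47,-0.22,-0.1,0,0,0],[0.47,-0.22,-0.1,0,0,0],[0.47,-0.22,-0.1,0,0,0],[0.47,-0.22,-0.1,0,0,0]]], jaw=1)

```text
time: 1.23
tcp_pos: [0.5687, 0.2264, 0.2735]
orientation: [-0.0, 0.707, 0.707, -0.0]
wrist_force: [-0.6, -0.4, -0.8]
opening: 0.0939
finger_force: 0.0
```

Call:
jog_arm(targets=[[[0,0,0,0,0,-1],[0,0,0,0,0,-1],[0,0,0,0,0,-1],[0,0,0,0,0,-1],[0,0,0,0,0,-1],[0,0,0,0,0,-1],[0,0,0,0,0,-1],[0,0,0,0,0,-1],[0,0,0,0,0,-1],[0,0,0,0,0,-1],[0,0,0,0,0,-1],[0,0,0,0,0,-1],[0,0,0,0,0,-1],[0,0,0,0,0,-1],[0,0,0,0,0,-1],[0,0,0,0,0,-1],[0,0,0,0,0,0],[0,0,0,0,0,0]]])

```text
time: 2.73
tcp_pos: [0.5693, 0.2254, 0.2733]
orientation: [-0.0, -0.013, 1.0, -0.0]
wrist_force: [-0.2, 0.5, 0.6]
opening: 0.0942
finger_force: 0.0
```

```bash
python3 - <<'E'
from h import *
s=arm.sense(); print(s["time"],s["tcp_pos"],s["orientation"],s["joint_positions"])
im={}
for n in("scene","side","wrist"):
    p,K,E,d=cam(n); np.savez(n+"1.npz",p=p,K=K,E=E); im[n]=p
a=im["scene"][140:255,280:380]; b=im["side"][145:265,300:400]
c=np.hstack([cv2.resize(a,None,fx=4,fy=4,interpolation=2)[:300*2-140],cv2.resize(b,None,fx=4,fy=4,interpolation=2)[:460]])
cv2.imwrite("pics/c2.png",c[:,:,::-1]); cv2.imwrite("pics/w1.png",im["wrist"][:,:,::-1])
E
```

```text
2.7333 [0.56933724 0.2254154  0.27329869] [-1.89630095e-04 -1.29341319e-02  9.99916333e-01 -1.63588909e-05] [-0.27560246  0.28562031 -0.25710142  1.65698651  0.07650419  1.20921277
  1.04681525]
```

View pics/c2.png

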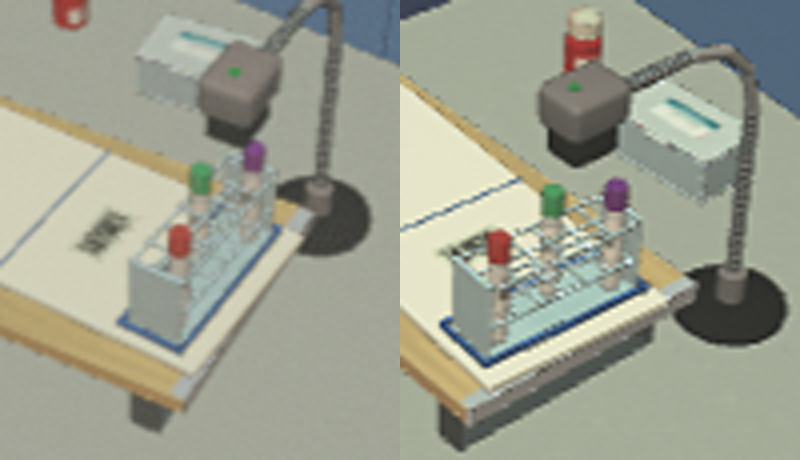

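View pics/w1.png

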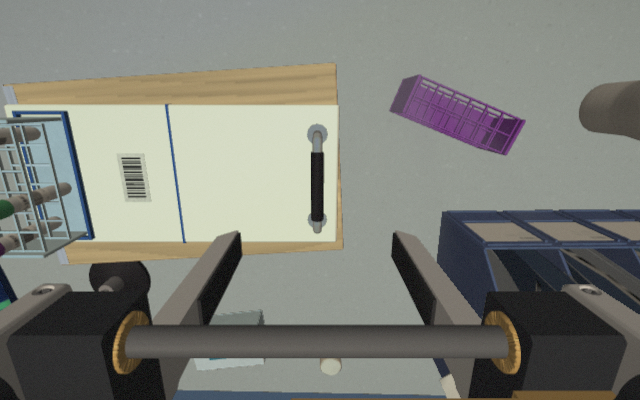

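The crops show the nose's black box with bottom vertices at about scene (332,172), (347,169.5) and side (337,182.5), (354,183). The wrist view shows the handle between (317,133) and (317,225), the line from (168,104) to (184,242), and the riser slightly turned relative to the board. One higher wrist view will pin down the scanner and the edge.

Call:
jog_arm(targets=[[[0,-0.25,-0.45,0,0,0],[0,-0.25,-0.45,0,0,0],[0,-0.25,-0.45,0,0,0],[0,-0.25,-0.45,0,0,0],[0,-0.25,-0.45,0,0,0],[0,-0.25,-0.45,0,0,0],[0,-0.25,-0.45,0,0,0],[0,-0.25,-0.45,0,0,0],[0,-0.25,-0.45,0,0,0],[0,-0.25,-0.45,0,0,0],[0,0,0,0,0,0],[0,0,0,0,0,0]]])

```text
time: 3.88
tcp_pos: [0.5726, 0.1254, 0.4541]
orientation: [0.001, -0.013, 1.0, 0.0]
wrist_force: [-0.8, -0.3, 0.3]
opening: 0.0939
finger_force: 0.0
```

```bash
python3 - <<'E'
from h import *
np.set_printoptions(precision=4,suppress=True)
s=arm.sense(); print(s["time"],s["tcp_pos"],s["orientation"])
p,K,E,d=cam("wrist"); np.savez("wrist2.npz",p=p,K=K,E=E); print(E[:3])
print(proj(K,E,(.593,-.101,.237)))
cv2.imwrite("pics/w2.png",cv2.resize(p[0:300,0:400],(800,600),interpolation=2)[:,:,::-1])
D1={n:np.load(n+"1.npz") for n in("scene","side")}
print("nose",tri(ray(D1["scene"]["K"],D1["scene"]["E"],(339.4,170.75)),ray(D1["side"]["K"],D1["side"]["E"],(345.6,182.75))))
for n,c1,c2 in(("scene",(280+185/4,140+375/4),(280+313/4,140+213/4)),("side",(300+17.5,145+402/4),(300+295/4,145+285/4))):
    k=D1[n]; a,b=[onz(k["K"],k["E"],c,.075) for c in(c1,c2)]; print(n,"edge corners",a,b,np.linalg.norm(a-b))
E
```

```text
3.8833 [0.5726 0.1254 0.4541] [ 0.0007 -0.0134  0.9999  0.0002]
[[-0.0264 -0.9574 -0.2875  0.4873]
 [ 0.9997 -0.0252 -0.0077  0.1221]
 [ 0.0001 -0.2876  0.9578  0.6319]]
[142.4988 183.9976]
nose [ 0.5959 -0.0997  0.235 ]
scene edge corners [ 0.4951 -0.1243  0.075 ] [ 0.6988 -0.1176  0.075 ] 0.20374017682158976
side edge corners [ 0.4807 -0.1298  0.075 ] [ 0.7001 -0.1181  0.075 ] 0.21973463112170416
```

View pics/w2.png

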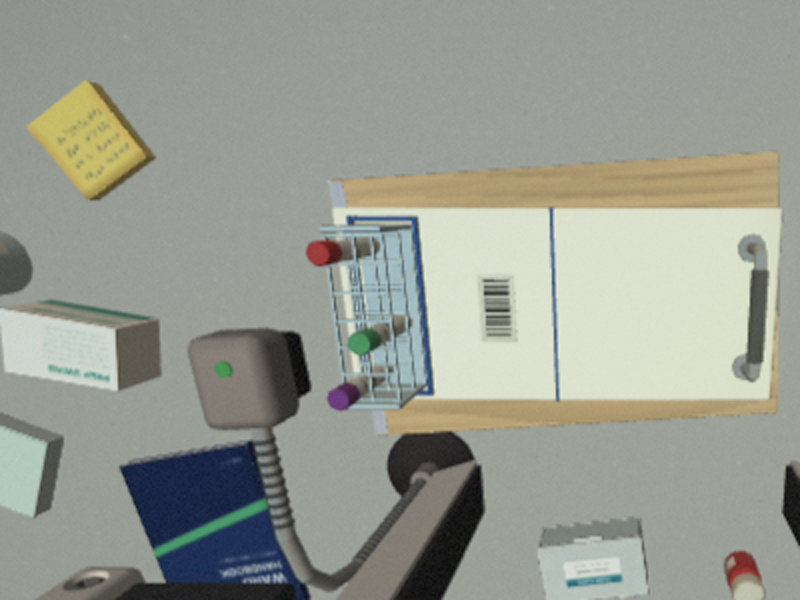

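The view (2x crop) shows the riser corners at (330,181), (778,153), (775,413) and (385,434). The line runs (551,207)-(557,400), the barcode is at (497,308), the handle runs (760,250)-(755,370), and the scanner head's top is around (243,378) with the black nose at (298,364). Now I compute the poses.

```bash
python3 - <<'E'
from h import *
np.set_printoptions(precision=4,suppress=True)
d=np.load("wrist2.npz");K,E,p=d["K"],d["E"],d["p"].astype(int)
Z=lambda q,z:onz(K,E,np.array(q)/2.-.25,z)
def wood():
    m=((p[:,:,0]-p[:,:,2]>35)).astype(np.uint8); m[:70]=0;m[225:]=0;m[:,:160]=0
    top=[];bot=[]
    for u in range(200,380,4):
        r=np.nonzero(m[:,u])[0]
        if len(r): top.append((u,r.min()-.5)); bot.append((u,r.max()+.5))
    return top,bot
for nm,l in zip(("far-x side","near"),wood()):
    w=np.array([onz(K,E,q,.075)[:2] for q in l],np.float32); v=cv2.fitLine(w,cv2.DIST_HUBER,0,.01,.01).ravel(); v[:2]*=np.sign(v[1])
    print(nm,v,"yaw",-np.arctan2(v[0],v[1]))
c=[Z(q,.075) for q in((330,181),(778,153),(775,413),(385,434))]; print("corners",np.array(c))
for i,j in((0,3),(0,1),(3,2),(1,2)):print(i,j,np.linalg.norm(c[i]-c[j]),np.arctan2(*(c[j]-c[i])[[1,0]]))
a,b=Z((551,207),.085),Z((557,400),.085);print("line",a,b,(a+b)/2,np.linalg.norm(b-a),np.arctan2(*(b-a)[[1,0]]))
print("barcode",Z((497,308),.085),"handle",Z((760,250),.127),Z((755,372),.127))
print("nose proj(2x)",2*proj(K,E,(.5959,-.0997,.235)))
print("head top corners at .295",np.array([Z(q,.295) for q in((192,343),(283,331),(297,418),(210,429))]))
print("nose bottom edge pts",Z((303,333),.235),Z((311,390),.235))
o=np.load("wrist1.npz")
r=lambda q:ray(o["K"],o["E"],q)
for q1,q2 in(((317.5,152),(760,270)),((317,220),(755,372)),((168,104.5),(551,207)),((184,242),(557,400)),((336,63.5),(778,153)),((343,248.5),(775,413))):
    print("tri",tri(r(q1),ray(K,E,np.array(q2)/2.-.25)))
E
```

```text
far-x side [-0.0861  0.9963  0.4535  0.0737] yaw 0.08622177
near [-0.0879  0.9961  0.6807  0.0963] yaw 0.08804079
corners [[ 0.4721 -0.1334  0.075 ]
 [ 0.4402  0.2414  0.075 ]
 [ 0.6674  0.2598  0.075 ]
 [ 0.6979 -0.107   0.075 ]]
0 3 0.2273497875448014 0.11662655825908594
0 1 0.376233538342652 1.6557661600450315
3 2 0.3680256422566988 1.6539523637856781
1 2 0.2279056504613477 0.08052695468531978
line [0.4882 0.0535 0.085 ] [0.6569 0.0571 0.085 ] [0.5725 0.0553 0.085 ] 0.16876860367458404 0.02114906880113131
barcode [0.5741 0.0053 0.085 ] handle [0.5162 0.2228 0.127 ] [0.6152 0.227  0.127 ]
nose proj(2x) [289.2084 371.5974]
head top corners at .295 [[ 0.5644 -0.1175  0.295 ]
 [ 0.5564 -0.0668  0.295 ]
 [ 0.6064 -0.0656  0.295 ]
 [ 0.6143 -0.116   0.295 ]]
nose bottom edge pts [ 0.5697 -0.0878  0.235 ] [ 0.6078 -0.0873  0.235 ]
tri [0.532  0.2247 0.124 ]
tri [0.6159 0.2282 0.1113]
tri [0.4885 0.0526 0.0774]
tri [0.6577 0.0568 0.0826]
tri [0.4393 0.2435 0.0654]
tri [0.672  0.2634 0.0609]
```

Call:
jog_arm(targets=[[[0,0.25,0.45,0,0,0],[0,0.25,0.45,0,0,0],[0,0.25,0.45,0,0,0],[0,0.25,0.45,0,0,0],[0,0.25,0.45,0,0,0],[0,0.25,0.45,0,0,0],[0,0.25,0.45,0,0,0],[0,0.25,0.45,0,0,0],[0,0.25,0.45,0,0,0],[0,0.25,0.45,0,0,0],[0,0,0.5,0,0,0],[0,0,0.5,0,0,0],[0,0,0.5,0,0,0],[0,0,0,0,0,0],[0,0,0,0,0,0]]])

```text
time: 5.18
tcp_pos: [0.5683, 0.2257, 0.2123]
orientation: [-0.001, -0.015, 1.0, -0.0]
wrist_force: [0.4, -0.4, 0.8]
opening: 0.0938
finger_force: 0.0
```

```bash
python3 - <<'E'
from h import *
np.set_printoptions(precision=4,suppress=True)
s=arm.sense(); print(s["time"],s["tcp_pos"],s["orientation"],s["wrist_force"])
d=[np.load(n+"1.npz") for n in("scene","side")]
for a,b in(((331.75,172),(337,182.5)),((347,169.5),(354.25,183)),((340,175.75),(344.5,186.5))):
    print("nose vertex",tri(*[ray(k["K"],k["E"],q) for k,q in zip(d,(a,b))]))
p,K,E,_=cam("wrist"); np.savez("wrist3.npz",p=p,K=K,E=E)
cv2.imwrite("pics/w3.png",p[:,:,::-1])
E
```

```text
5.1833 [0.5683 0.2257 0.2123] [-0.0014 -0.0147  0.9999 -0.0004] [ 0.3616 -0.4229  0.8454]
nose vertex [ 0.5764 -0.0858  0.2363]
nose vertex [ 0.6156 -0.1136  0.2335]
nose vertex [ 0.5842 -0.1094  0.2311]
```

View pics/w3.png

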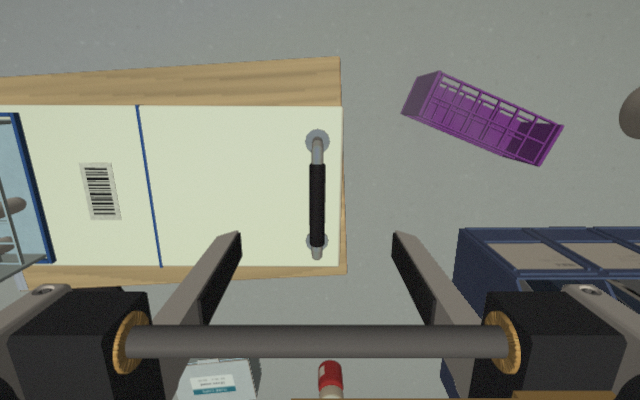

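The handle sleeve (317, 165–247) lies centred between the fingers in column. I'll descend and grip.

Call:
jog_arm(targets=[[[0,0,0.25,0,0,0],[0,0,0.25,0,0,0],[0,0,0.25,0,0,0],[0,0,0.25,0,0,0],[0,0,0.25,0,0,0],[0,0,0.25,0,0,0],[0,0,0.25,0,0,0],[0,0,0.25,0,0,0],[0,0,0.2,0,0,0],[0,0,0.2,0,0,0],[0,0,0.1,0,0,0],[0,0,0,0,0,0],[0,0,0,0,0,0]]])

```text
time: 6.32
tcp_pos: [0.5694, 0.2257, 0.1135]
orientation: [-0.0, -0.015, 1.0, 0.0]
wrist_force: [0.2, -0.1, 1.2]
opening: 0.0939
finger_force: 0.0
```

Call:
jog_arm(targets=[[[0,0,0,0,0,0],[0,0,0,0,0,0],[0,0,0,0,0,0],[0,0,0,0,0,0],[0,0,0,0,0,0],[0,0,0,0,0,0],[0,0,0,0,0,0],[0,0,0,0,0,0],[0,0,0,0,0,0],[0,0,0,0,0,0]]], jaw=0, force=25)

```text
time: 7.15
tcp_pos: [0.5694, 0.2256, 0.1135]
orientation: [-0.0, -0.015, 1.0, 0.0]
wrist_force: [-0.4, 0.2, 0.4]
opening: 0.0308
finger_force: 0.0
```

Call:
jog_arm(targets=[[[0,0,0.12,0,0,0],[0,0,0,0,0,0],[0,0,0,0,0,0],[0,0,0,0,0,0],[0,0,0,0,0,0],[0,0,0,0,0,0]]])

```text
time: 7.65
tcp_pos: [0.5692, 0.2255, 0.1085]
orientation: [-0.0, -0.015, 1.0, -0.0]
wrist_force: [0.6, -0.5, -3.9]
opening: 0.0131
finger_force: 25.0
```

```bash
python3 - <<'E'
from h import *
np.set_printoptions(precision=4,suppress=True)
s=arm.sense(); print(s)
E
```

```text
{'time': 7.65, 'joint_positions': array([-0.2896,  0.4376, -0.2468,  1.8247,  0.133 ,  0.8957,  1.0025]), 'qd': array([-0.0008, -0.0022, -0.0011, -0.0009, -0.0008, -0.0009, -0.0011]), 'tau': array([ -0.1167, -90.4534,  -3.1411, -40.5612,   0.0244,  -0.0442,
         0.0276]), 'tcp_pos': array([0.5692, 0.2255, 0.1085]), 'orientation': array([-0.0002, -0.0146,  0.9999, -0.0001]), 'wrist_force': array([ 0.613 , -0.5319, -3.9091]), 'wrist_torque': array([ 0.0384,  0.0209, -0.0337]), 'finger_force': 24.999801814556122, 'opening': 0.013104535877715694}
```

Call:
jog_arm(targets=[[[0,0,0.03,0,0,0],[0,0,0.03,0,0,0],[0,0,0,0,0,0],[0,0,0,0,0,0],[0,0,0,0,0,0]]])

```text
time: 8.07
tcp_pos: [0.5697, 0.2256, 0.1078]
orientation: [0.001, -0.014, 1.0, 0.0]
wrist_force: [-6.6, -4.7, 19.1]
opening: 0.0132
finger_force: 25.0
```

Call:
jog_arm(targets=[[[0,0,-0.035,0,0,0],[0,0,0,0,0,0],[0,0,0,0,0,0]]])

```text
time: 8.32
tcp_pos: [0.5695, 0.2256, 0.1078]
orientation: [0.0, -0.014, 1.0, 0.0]
wrist_force: [-1.0, -1.2, 4.4]
opening: 0.0131
finger_force: 25.0
```

```bash
cat > st.py <<'E'
from h import *
np.set_printoptions(precision=4,suppress=True)
s=arm.sense(); q=s["orientation"]; print(s["time"],s["tcp_pos"],q,"yaw",2*np.arctan2(-q[1],q[2]),s["wrist_force"],s["wrist_torque"])
E
python3 st.py
```

```text
8.3167 [0.5695 0.2256 0.1078] [ 0.0001 -0.0145  0.9999  0.0001] yaw 0.028999635208502145 [-1.0043 -1.1797  4.3756] [-0.2328  0.2216 -0.0451]
```

Call:
jog_arm(targets=[[[0,-0.07,0,0,0,-0.01],[0,-0.07,0,0,0,-0.01],[0.003,-0.148,0,0,0,-0.035],[0.003,-0.148,0,0,0,-0.035],[0.003,-0.148,0,0,0,-0.035],[0.003,-0.148,0,0,0,-0.035],[0.003,-0.148,0,0,0,-0.035],[0.003,-0.148,0,0,0,-0.035],[0.003,-0.148,0,0,0,-0.035],[0.003,-0.148,0,0,0,-0.035],[0.003,-0.148,0,0,0,-0.035],[0.003,-0.148,0,0,0,-0.035],[0.003,-0.148,0,0,0,-0.035],[0.003,-0.148,0,0,0,-0.035],[0.003,-0.148,0,0,0,-0.035],[0.003,-0.148,0,0,0,-0.035],[0.003,-0.148,0,0,0,-0.035],[0.003,-0.148,0,0,0,-0.035],[0,-0.07,0,0,0,-0.01],[0,-0.07,0,0,0,-0.01]]], force=40)

```text
time: 9.98
tcp_pos: [0.5736, 0.1195, 0.1079]
orientation: [0.0, -0.044, 0.999, 0.0]
wrist_force: [-1.0, 5.4, 4.8]
opening: 0.0132
finger_force: 40.0
```

```bash
python3 st.py; python3 - <<'E'
from h import *
im={}
for n in("scene","side","wrist"):
    p,K,E,d=cam(n); np.savez(n+"4.npz",p=p,K=K,E=E); im[n]=p
a=im["scene"][140:260,270:370]; b=im["side"][150:270,280:380]
c=np.hstack([cv2.resize(x,None,fx=4,fy=4,interpolation=2)[:300*2-140] for x in(a,b)])
cv2.imwrite("pics/c4.png",c[:,:,::-1])
E
```

```text
9.9833 [0.5736 0.1195 0.1079] [ 0.0001 -0.0445  0.999   0.0002] yaw 0.08893567636387033 [-1.0423  5.4092  4.8443] [ 1.3083  0.1067 -0.1069]
```

View pics/c4.png

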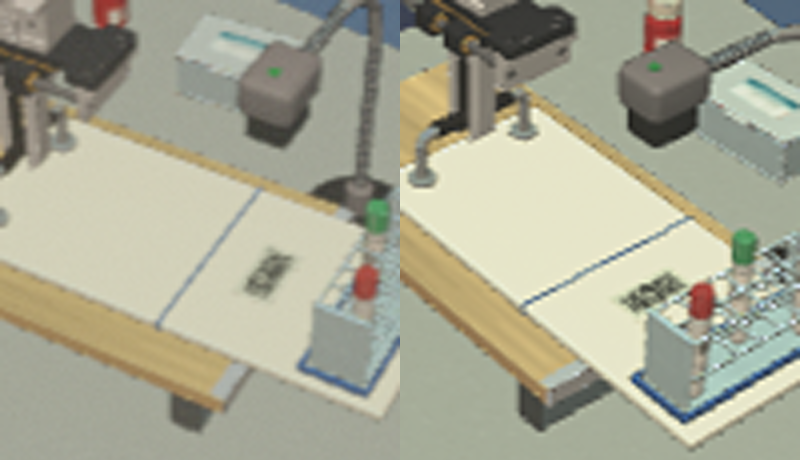

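The view shows the line at scene crop (158,325)-(258,192) and side (524,305)-(692,217), the barcode at scene crop (268,273), the nose above it, and rack and tubes upright. Next I compute the positions.

```bash
python3 - <<'E'
from h import *
np.set_printoptions(precision=4,suppress=True)
S={n:np.load(n+"4.npz") for n in("scene","side")}
Z=lambda n,uv,z:onz(S[n]["K"],S[n]["E"],uv,z)
f=lambda u,v:(270+u/4-.4,140+v/4-.4); g=lambda u,v:(280+(u-400)/4-.4,150+v/4-.4)
for n,l in(("scene",[f(158,325),f(258,192)]),("side",[g(524,305),g(692,217)])):
    a,b=[Z(n,q,.085) for q in l]; y=np.arctan2(*(b-a)[[1,0]]); m=(a+b)/2
    print(n,"line",a,b,m,np.linalg.norm(b-a),"yaw",y,"-> barcode",m+.05*np.array([np.sin(y),-np.cos(y),0]))
print("barcode scene",Z("scene",f(268,273),.085))
# line by mask fit
for n,bx in(("scene",(305,340,185,225)),("side",(308,357,200,230))):
    p=S[n]["p"].astype(int); x0,x1,y0,y1=bx; q=p[y0:y1,x0:x1]; m=(q[:,:,2]-q[:,:,0]>12)
    pts=np.argwhere(m)[:,::-1]+[x0,y0]; w=np.array([Z(n,t,.085)[:2] for t in pts],np.float32); v=cv2.fitLine(w,cv2.DIST_HUBER,0,.003,.01).ravel()
    t=(w-v[2:])@v[:2]; print(n,len(pts),"fit",v,"yaw",np.arctan(v[1]/v[0]),"ext",t.min(),t.max())
# nose fresh
ps=[((270+247/4,140+132/4),(280+230/4,150+130/4)),((270+310/4,140+118/4),(280+295/4,150+128/4)),((270+282/4,140+146/4),(280+262/4,150+147/4))]
print([tri(ray(S["scene"]["K"],S["scene"]["E"],a),ray(S["side"]["K"],S["side"]["E"],b)) for a,b in ps])
# edge corner near
print("edge corner",Z("scene",f(222,402),.075),Z("side",g(547,395),.075))
E
```

```text
scene line [ 0.5019 -0.0583  0.085 ] [ 0.6684 -0.0434  0.085 ] [ 0.5851 -0.0508  0.085 ] 0.16713612521527402 yaw 0.08905130026463384 -> barcode [ 0.5896 -0.1006  0.085 ]
side line [ 0.5061 -0.0569  0.085 ] [ 0.6754 -0.0428  0.085 ] [ 0.5907 -0.0498  0.085 ] 0.1698282450589351 yaw 0.08343311261862119 -> barcode [ 0.5949 -0.0997  0.085 ]
barcode scene [ 0.5946 -0.0985  0.085 ]
scene 13 fit [ 0.9965  0.0831  0.5823 -0.0497] yaw 0.0832456 ext -0.07798226 0.08867753
side 49 fit [ 0.9959  0.0901  0.5897 -0.049 ] yaw 0.090173684 ext -0.08054646 0.08144611
[array([ 0.5775, -0.0857,  0.2339]), array([ 0.6084, -0.1191,  0.2424]), array([ 0.5867, -0.11  ,  0.2282])]
edge corner [ 0.4728 -0.1346  0.075 ] [ 0.4712 -0.1378  0.075 ]
```

The barcode is at about (0.5925, -0.100) and the nose at (0.593, -0.100), with board yaw matching the riser at about 0.087. I'll pause for the read.

Call:
jog_arm(targets=[[[0,0,0,0,0,0],[0,0,0,0,0,0],[0,0,0,0,0,0],[0,0,0,0,0,0],[0,0,0,0,0,0],[0,0,0,0,0,0],[0,0,0,0,0,0],[0,0,0,0,0,0],[0,0,0,0,0,0],[0,0,0,0,0,0],[0,0,0,0,0,0],[0,0,0,0,0,0],[0,0,0,0,0,0],[0,0,0,0,0,0],[0,0,0,0,0,0],[0,0,0,0,0,0],[0,0,0,0,0,0],[0,0,0,0,0,0],[0,0,0,0,0,0],[0,0,0,0,0,0]]])

```text
time: 11.8
tcp_pos: [0.5737, 0.119, 0.1078]
orientation: [0.0, -0.044, 0.999, -0.0]
wrist_force: [-0.5, 0.2, 6.7]
opening: 0.0131
finger_force: 40.0
```

Call:
jog_arm(targets=[[[0.003,-0.05,0,0,0,0],[0.008,-0.08,0,0,0,0],[0.01,-0.1,0,0,0,0],[0.01,-0.1,0,0,0,0],[0.01,-0.1,0,0,0,0],[0.01,-0.1,0,0,0,0],[0.01,-0.1,0,0,0,0],[0.01,-0.1,0,0,0,0],[0.01,-0.1,0,0,0,0],[0.01,-0.1,0,0,0,0],[0.01,-0.1,0,0,0,0],[0.01,-0.1,0,0,0,0],[0.01,-0.1,0,0,0,0],[0.01,-0.1,0,0,0,0],[0.01,-0.1,0,0,0,0],[0.01,-0.1,0,0,0,0],[0.01,-0.1,0,0,0,0],[0.01,-0.1,0,0,0,0],[0.008,-0.05,0,0,0,0],[0,0,0,0,0,0]]])

```text
time: 13.47
tcp_pos: [0.5729, 0.0478, 0.1078]
orientation: [0.0, -0.044, 0.999, -0.0]
wrist_force: [0.2, 2.0, 5.1]
opening: 0.013
finger_force: 40.0
```

```bash
python3 st.py; python3 - <<'E'
from h import *
im={}
for n in("scene","side","wrist"):
    p,K,E,d=cam(n); np.savez(n+"5.npz",p=p,K=K,E=E); im[n]=p
a=im["scene"][160:260,290:390]; b=im["side"][165:265,300:400]
c=np.hstack([cv2.resize(x,None,fx=4,fy=4,interpolation=2) for x in(a,b)])
cv2.imwrite("pics/c5.png",c[:,:,::-1])
E
```

```text
13.4667 [0.5729 0.0478 0.1078] [ 0.0002 -0.0444  0.999  -0.0001] yaw 0.08890491410542213 [0.2126 2.0113 5.12  ] [ 0.5467 -0.1202  0.0911]
```

View pics/c5.png

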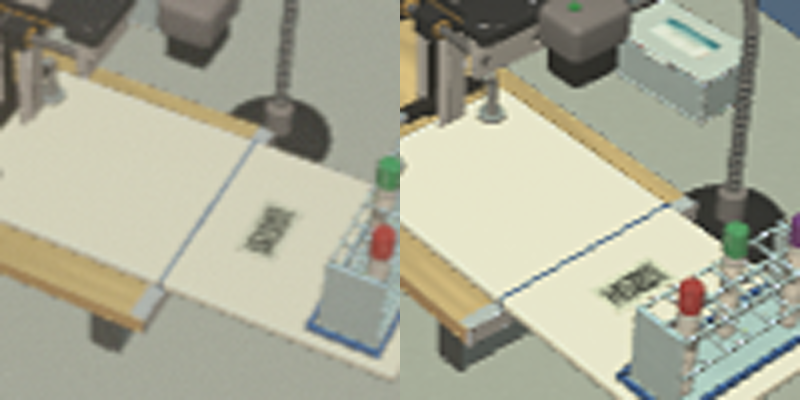

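Line and edge nearly coincide: in the scene crop the line runs (163,285)-(258,140) and the trim corners are at (141,325) and (270,133). About 5 mm remain by my estimate. Next I check the edge position numerically with intensity profiles across the trim on both sides of the board.

```bash
cat > prof.py <<'E'
from h import *
import sys
np.set_printoptions(precision=1,suppress=True,linewidth=200)
k=sys.argv[1]; c,s=np.cos(.087),np.sin(.087); M=np.array([.586,-.127])
for n in("scene","side"):
    d=np.load(n+k+".npz"); g=cv2.GaussianBlur(d["p"].astype(np.float32),(0,0),.5)
    for xr in(-.112,-.106,-.1,.092,.104,.11):
        ys=np.arange(.012,-.0121,-.002); r=[]
        for y in ys:
            q=proj(d["K"],d["E"],(*(M+[c*xr-s*y,s*xr+c*y]),.075)); r.append(cv2.getRectSubPix(g[:,:,1],(1,1),(float(q[0]),float(q[1])))[0,0])
        print(n,"edge",xr,np.array(r))
    for xr in(-.07,-.05,-.03,0,.03,.05,.07):
        ys=np.arange(.016,-.0101,-.001); r=[]
        for y in ys:
            q=proj(d["K"],d["E"],(*(M+[c*xr-s*y,s*xr+c*y]),.085)); v=[cv2.getRectSubPix(g[:,:,i],(1,1),(float(q[0]),float(q[1])))[0,0] for i in(0,)]; r.append(v[0])
        r=np.array(r); w=np.clip(np.median(r)-15-r,0,None); print(n,"line",xr,"y=%.2f mm"%(1e3*(w@ys)/max(w.sum(),1e-6)))
E
python3 prof.py 5
```

```text
scene edge -0.112 [159.1 161.8 163.2 160.4 154.  143.6 132.8 134.3 143.8 158.6 166.7 169.3 169. ]
scene edge -0.106 [177.6 179.1 178.5 176.3 169.  154.9 137.6 135.2 143.3 157.8 165.9 168.5 169. ]
scene edge -0.1 [178.2 180.2 179.7 177.4 168.7 154.4 137.1 137.2 145.6 159.3 166.7 169.2 168.8]
scene edge 0.092 [180.2 178.8 185.2 198.5 205.7 208.7 208.  207.2 207.4 208.6 210.2 209.  207.6]
scene edge 0.104 [174.3 176.1 177.8 176.1 168.7 150.1 124.4 109.9 100.6  91.9  84.   77.5  79.4]
scene edge 0.11 [174.2 176.4 177.  173.7 162.4 146.2 122.6 100.7  83.7  76.4  72.1  69.6  68.3]
scene line -0.07 y=5.17 mm
scene line -0.05 y=5.45 mm
scene line -0.03 y=5.67 mm
scene line 0 y=5.79 mm
scene line 0.03 y=5.83 mm
scene line 0.05 y=6.22 mm
scene line 0.07 y=6.57 mm
side edge -0.112 [158.4 160.3 160.5 156.2 145.8 142.5 141.3 131.5 122.3 121.4 116.2 104.   89.4]
side edge -0.106 [189.8 191.9 191.5 186.9 174.7 145.7 126.3 121.7 121.5 121.4 116.9 108.5  97.8]
side edge -0.1 [188.8 191.5 190.2 185.9 171.5 149.6 130.4 124.2 122.5 121.8 118.2 110.4 100. ]
side edge 0.092 [205.8 222.3 227.8 231.7 230.7 230.5 230.7 230.3 229.5 230.8 230.7 230.5 232. ]
side edge 0.104 [187.4 189.2 188.8 184.  173.6 155.5 137.9 125.8 117.7 111.2 102.8  86.4  68.7]
side edge 0.11 [188.  191.5 190.8 187.7 179.4 158.1 132.7 113.8  96.2  76.3  63.4  57.6  54.8]
side line -0.07 y=5.60 mm
side line -0.05 y=5.92 mm
side line -0.03 y=5.79 mm
side line 0 y=5.77 mm
side line 0.03 y=5.92 mm
side line 0.05 y=6.90 mm
side line 0.07 y=6.33 mm
```

The edge sits at +2.2 mm and the line at +5.8 mm on this scale, with 0.01 rad of relative turn. The remaining correction is 3.8 mm outward and 0.01 rad clockwise.

Call:
jog_arm(targets=[[[0,-0.02,0,0,0,0.02],[0,-0.025,0,0,0,0.03],[0,-0.025,0,0,0,0.03],[0,-0.025,0,0,0,0.02],[0,0,0,0,0,0],[0,0,0,0,0,0],[0,0,0,0,0,0],[0,0,0,0,0,0],[0,0,0,0,0,0],[0,0,0,0,0,0]]])

```text
time: 14.45
tcp_pos: [0.5733, 0.0447, 0.1078]
orientation: [0.0, -0.04, 0.999, 0.0]
wrist_force: [0.6, 4.6, 5.4]
opening: 0.013
finger_force: 40.1
```

```bash
python3 st.py; python3 - <<'E'
from h import *
for n in("scene","side"):
    p,K,E,d=cam(n); np.savez(n+"6.npz",p=p,K=K,E=E)
E
python3 prof.py 6
```

```text
14.45 [0.5733 0.0447 0.1078] [ 0.0002 -0.0397  0.9992  0.0001] yaw 0.07947977313697818 [0.5775 4.5594 5.366 ] [ 1.1957 -0.2476  0.1366]
scene edge -0.112 [158.8 160.1 162.3 160.  153.3 142.7 132.3 133.9 144.1 159.4 167.  168.8 168.7]
scene edge -0.106 [177.  178.6 178.9 177.4 168.4 153.7 136.5 133.9 141.9 156.9 165.  167.9 168.2]
scene edge -0.1 [177.8 179.1 179.  177.2 169.2 155.8 138.7 137.8 146.2 159.8 166.3 168.5 169.3]
scene edge 0.092 [202.7 189.3 176.5 173.8 183.3 199.7 204.7 206.1 205.3 205.9 206.7 205.4 205.2]
scene edge 0.104 [175.9 175.1 174.1 170.3 164.2 147.1 123.  107.3  95.1  85.   77.3  74.9  79.2]
scene edge 0.11 [173.3 175.6 176.3 173.  162.  146.3 122.8 101.5  85.7  77.8  73.1  69.5  67. ]
scene line -0.07 y=2.37 mm
scene line -0.05 y=2.39 mm
scene line -0.03 y=2.56 mm
scene line 0 y=2.67 mm
scene line 0.03 y=2.83 mm
scene line 0.05 y=2.78 mm
scene line 0.07 y=2.63 mm
side edge -0.112 [158.6 160.5 160.8 156.4 145.7 142.3 141.2 131.6 122.7 121.9 116.4 104.2  89.5]
side edge -0.106 [189.9 192.2 191.7 187.  174.4 145.6 126.7 122.4 122.2 121.8 117.3 108.5  97.6]
side edge -0.1 [188.9 191.5 190.2 185.9 171.2 149.3 130.3 124.5 123.  122.2 118.7 110.8 100.1]
side edge 0.092 [153.7 171.8 202.1 225.8 228.3 230.2 231.4 230.5 229.2 230.7 229.9 228.7 231.3]
side edge 0.104 [178.3 182.8 185.1 180.7 171.5 153.2 136.5 125.2 119.9 113.4 103.8  86.6  67.3]
side edge 0.11 [188.3 191.7 191.  188.2 179.8 158.5 133.2 114.2  96.7  76.8  63.4  57.6  55.1]
side line -0.07 y=2.27 mm
side line -0.05 y=3.05 mm
side line -0.03 y=2.51 mm
side line 0 y=2.19 mm
side line 0.03 y=2.93 mm
side line 0.05 y=3.32 mm
side line 0.07 y=3.63 mm
```

Call:
jog_arm(targets=[[[0,-0.01,0,0,0,0.02],[0,-0.01,0,0,0,0.02],[0,0,0,0,0,0],[0,0,0,0,0,0],[0,0,0,0,0,0],[0,0,0,0,0,0],[0,0,0,0,0,0],[0,0,0,0,0,0],[0,0,0,0,0,0],[0,0,0,0,0,0],[0,0,0,0,0,0],[0,0,0,0,0,0]]])

```text
time: 15.55
tcp_pos: [0.5733, 0.044, 0.1078]
orientation: [0.0, -0.038, 0.999, 0.0]
wrist_force: [1.4, 5.8, 5.2]
opening: 0.0132
finger_force: 40.1
```

```bash
python3 st.py; python3 - <<'E'
from h import *
for n in("scene","side"):
    p,K,E,d=cam(n); np.savez(n+"7.npz",p=p,K=K,E=E)
    h=cv2.cvtColor(p,cv2.COLOR_RGB2HSV)
    for nm,lo,hi in(("red",(0,150,90),(6,255,255)),("green",(55,110,60),(85,255,255)),("purple",(130,70,50),(155,255,255))):
        m=cv2.inRange(h,lo,hi); k,l,s,c=cv2.connectedComponentsWithStats(m); print(n,nm,[(c[i].round(),s[i,4]) for i in range(1,k) if s[i,4]>12])
E
python3 prof.py 7 | grep line
```

```text
15.55 [0.5733 0.044  0.1078] [ 0.0002 -0.0378  0.9993  0.0002] yaw 0.07559036517845037 [1.4029 5.787  5.1694] [ 1.3035 -0.2369  0.0756]
scene red []
scene green [(array([433., 207.]), np.int32(109)), (array([421., 264.]), np.int32(27))]
scene purple [(array([208., 187.]), np.int32(230)), (array([400., 196.]), np.int32(27))]
side red [(array([345., 157.]), np.int32(37)), (array([373., 240.]), np.int32(37))]
side green [(array([385., 223.]), np.int32(14)), (array([453., 253.]), np.int32(125)), (array([408., 301.]), np.int32(31))]
side purple [(array([237., 169.]), np.int32(470)), (array([401., 223.]), np.int32(41))]
scene line -0.07 y=1.72 mm
scene line -0.05 y=1.94 mm
scene line -0.03 y=2.21 mm
scene line 0 y=1.91 mm
scene line 0.03 y=2.15 mm
scene line 0.05 y=2.40 mm
scene line 0.07 y=2.43 mm
side line -0.07 y=2.27 mm
side line -0.05 y=1.83 mm
side line -0.03 y=1.84 mm
side line 0 y=2.17 mm
side line 0.03 y=2.84 mm
side line 0.05 y=2.56 mm
side line 0.07 y=2.50 mm
```

```bash
python3 -c "
from bench import workorder; print(workorder.hand_in())"
```

```text
the job is handed in; nothing more can be done
None
```

The job is handed in at 15.7 s, result not reported: the barcode paused under the scanner for over 1.5 s, the blue line measures within about 1 mm and about 0.5° of square on the riser edge, the tube caps were still in place in the camera check (red seen in one view only), and the board is held level.

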